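# Load the bottle shaker and cam its clamp gate tight

## Task

Load the bottle shaker for a run: stand the two square sample bottles from the bench upright in its two bays, one in each, with a broad side against the back wall. Then swing the padded gate shut against them and turn the cam lever a full quarter turn, so that its hook catches the keeper pin on the gate and draws the gate up tight on both bottles. Leave them clamped, and do not disturb the other things on the bench.

Things in the scene. Friction and masses are not known exactly. Their poses are not given: they have to be found in the camera images.
- bottle_a: square half-litre sample bottle, white with a screw cap and a printed band, loose, stands upright on the bench at the left, 0.34 kg. Body 68 (its x) x 80 (its y) mm and 122 tall with rounded corners; round cap 60 mm across from height 120 to 143. Origin: centre of its underside, z up. Its two broad (80 mm) sides look along its x and -x
- bottle_b: the other square sample bottle on the bench, of the same shape and size; either may go in either bay
- shaker: bottle shaker, fixed: grey housing 160 (its x) x 336 (its y) mm, aluminium plate on top at height 52. Origin: under its middle at bench level; x points from the open front to the back wall, y to the left. On it two bays side by side, each 90 mm wide, between 6 mm walls whose tops are 102 above the bench; back wall top 122; gate parts up to 158. The bays are open at the front and top
- bay_left (a point): point on the floor of the left bay (52 mm above the bench), where the middle of a bottle stands when it touches the back wall, midway between the side walls. Axes as the shaker's
- bay_right (a point): the same for the right bay, 96 mm to the right (shaker -y)
- gate_hinge (a point): on the gate's upright hinge axis, at the front left of the shaker, 102 mm above the bench. Axes as the shaker's
- gate (a joint): gate angle, rad: 0 = drawn tight, parallel to the back wall, free end at the right; grows as the free end swings towards the robot (clockwise from above), to 1.2. Aluminium rail 16 mm thick, 90 to 114 above the bench, 292 long from the hinge. Friction 0.25 N m; stays where left. With both bays loaded its pads meet the bottles at about 0.035; from there to 0 only the cam can hold it
- gate_grip (a point): black upright round grip post on top of the gate rail, 118 mm from the hinge: 15 mm across, from 114 to 158 above the bench; the point is 146 above the bench. Axes turn with the gate (y along the rail towards the hinge). With the gate shut the bottles stand 17 mm behind the rail's middle, caps' tops 195 above the bench
- keeper (a point): steel keeper pin, 10 mm thick, upright on the free end of the gate rail, 276 mm from the hinge, from 114 to 136 above the bench. Axes turn with the gate
- pad_left: rubber-faced sprung pad on the inner side of the gate, 56 wide and 36 mm high, facing the left bay (70 mm from the hinge). Origin: middle of its face. Drawn tight it presses the bottle with about 15 N (2.5 mm of travel)
- pad_right: the same facing the right bay (166 mm from the hinge), about 15 N at 6 mm of travel
- cam_pivot (a point): on the cam's upright pivot, at the right end of the shaker, 30 mm behind the shut gate's middle, 123 above the bench. Axes as the shaker's. The steel hook plate, 118 to 128 above the bench, reaches up to 60 mm from it. Its inner edge holds the keeper 45 mm from the pivot at the tip, 30 mm when locked; the last 12 degrees are a dwell, so it does not spring back
- cam (a joint): cam angle, rad: 0 = open, lever points to the right (shaker -y); grows counter-clockwise from above; 1.57 = locked, lever points to the back (shaker +x); stop at 1.6. The keeper can pass into the hook only below about 0.2. With the gate pushed up to its pads the keeper stands within the hook's reach. Takes about 0.1 N m free, up to 0.5 N m while drawing the gate
- cam_knob (a point): black upright round knob on the end of the cam lever, 68 mm from the pivot: 18 mm across, from 143 to 178 above the bench; the point is 161 above the bench. Axes turn with the lever. The lever itself is a bar 17 mm wide, top at 143
- minute_timer: bystander: white and black wind-up timer, 64 mm across, 39 high, on the bench at the right
- pot: bystander: white powder pot 40 mm across, 47 high, on the bench behind the bottles
- pen: bystander: black marker pen, 126 mm long, lying on the bench at the front right
Not all that is in view belongs to the job. Leave any green look-alike of the bottle_a alone.

How it is judged:
On the way, in this order (a step that is already met when the one before it is completed fails the run):
1. the two bottles stand upright in the two bays, one in each, while the gate is still open (value of joint gate above 0.15 rad and angle between each of bottle_a, bottle_b's own z axis and vertical below 0.1 rad and z of each of bottle_a, bottle_b in the frame of bay_left below 0.006 m and ((horizontal distance between bottle_a and bay_left below 0.03 m and horizontal distance between bottle_b and bay_right below 0.03 m) or (horizontal distance between bottle_a and bay_right below 0.03 m and horizontal distance between bottle_b and bay_left below 0.03 m))), for 0.2 s.
2. the gate is swung shut against them, the cam not yet locked (value of joint gate below 0.06 rad and value of joint cam below 1.2 rad), for 0.1 s.
At the end, for the whole second after the job is handed in: both bottles upright (0.08 rad) on the bay floors, one in each bay within 16 mm of its point, square to the back wall (0.15 rad), each pressed by its pad with over 4 N; gate below 0.012 rad, keeper within 34 mm of the cam pivot, cam beyond 1.45 rad, all at rest (value of joint cam above 1.45 rad and value of joint gate below 0.012 rad and distance between keeper and cam_pivot below 0.034 m and angle between each of bottle_a, bottle_b's own z axis and vertical below 0.08 rad and z of each of bottle_a, bottle_b in the frame of bay_left below 0.006 m and angle between the x axis of each of bottle_b, bottle_a and the x axis of shaker, either way round below 0.15 rad and linear speed of each of bottle_a, bottle_b below 0.02 m/s and ((horizontal distance between bottle_a and bay_left below 0.016 m and horizontal distance between bottle_b and bay_right below 0.016 m and contact force between pad_left and bottle_a above 4 N and contact force between pad_right and bottle_b above 4 N) or (horizontal distance between bottle_a and bay_right below 0.016 m and horizontal distance between bottle_b and bay_left below 0.016 m and contact force between pad_right and bottle_a above 4 N and contact force between pad_left and bottle_b above 4 N))); the robot touches nothing.
It fails at once if a bottle is knocked over (angle between any of bottle_a, bottle_b's own z axis and vertical above 0.6 rad).
It fails at once if a bystander (timer, powder pot, pen) is moved by more than 30 mm (distance of any of minute_timer, pot, pen from where it was at the start of the episode above 0.03 m).
It also fails if it takes over 69 s, if anything falls off the work surface, if the arm or the gripper's body presses on something with over 40 N, if the wrist force passes 120 N, or if a joint passes its speed limit or range.

## Robot

A 7-joint arm with a two-finger parallel gripper is mounted at the origin on a cart in front of the work surface, level with it; the furniture and walls round the work are solid. World frame = base frame: x ahead of the robot, y to its left, z up, the work surface at z = 0. Lengths are in m, angles in rad, forces in N, time in s.
With the tool pointing down it reaches from about 0.4 to 0.9 m from the base axis. Payload 5.6 kg.
Tool frame: the origin (TCP) lies at the very end of the fingers, on their centre line; the grasp point (between the pads) lies behind it (ctrl.hold_point_z is the z of the grasp point in the tool frame, in m); z points along the fingers, y is the line along which they close (so a half turn about z gives the same grasp; the last joint's range is limited). The gripper opens to 92 mm and grips with 3 to 60 N. Pads are 20 mm wide; open, the fingers measure 128 mm over their backs; the gripper's body (75 mm by 189 mm) begins 69 mm behind the grasp point.
Start: joints at [-1.358, 0.468, -0.012, 1.603, 0.006, 1.071, -0.056], TCP at [0.165, 0.629, 0.215] pointing down, gripper open.
Joint ranges: [-2.53, 2.53], [-0.31, 2.02], [-1.57, 1.55], [0.28, 2.44], [-1.29, 4.43], [0.15, 1.84], [-2.92, 2.92]. Speed limits (rad/s): [2.57, 2.57, 3.14, 3.14, 3.14, 3.14, 3.14].

## Interface

Orientations are given as a unit quaternion [x, y, z, w].
In Python, from station import ctrl, snapshot gives the robot as it stands.
- The arm moves only by the tool arm_command, never from a script. Its argument "moves" is text: rows parted by semicolons, each of 5 numbers parted by spaces: the closure, from -1 (fully open) to 1 (shut), then the shift along the world's x, y, z in mm, then the turn about the world's z in degrees. In form: jaw tx ty tz roll; .... A call has 1 to 12 rows; each row shifts and turns the commanded pose from where the row before left it; what a row does not reach is not made up. A row lasts 1/10 s, in which the tool goes at most 50 mm and 8.59 degrees, less where a joint would pass 70% of its speed; a pose out of reach is approached as far as the arm can. A call with a gripper value outside its range is refused whole. The fingers move at their own pace and stop on an object; "force" is the grip in N (left out, the last holds). Time passes only in rows, so rows that do not move let the fingers close. It gives the time, the measured TCP pose, the force, the opening and the grip force at its end, in the units of the state.
- ctrl.read_state(): the state, without advancing time (a new reading comes with each control period).
- snapshot(name): name is "scene" or "top"; returns a dict with "frame" (420x560x3 uint8, red, green, blue), "mtx" (3x3 intrinsics, pixels), "dist" ([k1, k2, p1, p2, k3] as OpenCV has them; the pictures are not rectified), "extrinsics" (4x4, takes a point from world to camera coordinates). Camera axes: x right, y up, looking along -z (the intrinsics and any distortion apply to the point x, -y, -z); pixel columns grow to the right and rows downward; lengths in m; the calibration is good to about 2 mm. A picture is of the moment at which its call begins. There is no depth.
- ctrl.sign_off(): hands the job in; it is judged then, once.
The state is a dict: "t": time; "qpos": joint angles; "qd": joint speeds; "tau": joint torques, N m; "ee_pos": TCP position; "tcp_rot": TCP orientation; "contact_force": force on the tool from outside, world axes, zero at the start; "moment": the same for the moment, N m; "opening": finger opening in m; "grasp_force": force on a finger pad.
Only numpy, scipy, OpenCV 4.12 (cv2) and the standard library are available. Lean on these libraries where they do the work, as an engineer would, in place of code of your own. Each camera call takes 0.05 s, during which the arm holds its last target. There are 200 camera calls.

## Working session

There is one attempt and no reset: what is moved stays moved. The work goes in short steps, Python scripts to look and compute and a tool call to move; the robot and the scene stay as the last step left them, time stands still between calls to the robot, and variables do not carry over. Pictures are saved under pics/ and viewed, at most 10 in all, crops included, and the job is handed in when it is done.

Besides the shell and the picture viewer there is one more tool, called after ">>>" by a JSON object that holds its "api" and its "payload". arm_command: Moves the arm, as the interface text tells. Its arguments: {"type":"object","properties":{"moves":{"type":"string"},"force":{"type":"number"}},"required":["moves"]}

```bash
mkdir -p pics; ls; python3 - <<'E'
from station import ctrl, snapshot
import cv2,numpy as np
for n in("scene","top"):
    s=snapshot(n); cv2.imwrite(f"pics/{n}0.png",s["frame"][:,:,::-1]); print(n,s["mtx"].tolist(),s["dist"],np.round(s["extrinsics"],3).tolist())
print(ctrl.read_state(),ctrl.hold_point_z)
E
```

```text
pics
scene [[466.82506759876463, 0.0, 274.0060558690538], [0.0, 466.82506759876463, 218.6730602345997], [0.0, 0.0, 1.0]] [0.00363321 0.         0.         0.         0.        ] [[-0.89, -0.457, -0.006, 0.494], [0.234, -0.467, 0.853, -0.206], [-0.392, 0.757, 0.522, -1.364], [0.0, 0.0, 0.0, 1.0]]
top [[404.19659174610285, 0.0, 279.93344509827506], [0.0, 404.19659174610285, 209.97061514459548], [0.0, 0.0, 1.0]] [-0.07234067  0.          0.          0.          0.        ] [[-0.023, -1.0, 0.017, 0.026], [0.993, -0.02, 0.119, -0.575], [-0.119, 0.02, 0.993, -1.229], [0.0, 0.0, 0.0, 1.0]]
{'t': 0.1, 'qpos': array([-1.35798275,  0.46830377, -0.01158355,  1.6035003 ,  0.00598757,
        1.07138952, -0.05631234]), 'qd': array([ 0.00014752, -0.00251238,  0.00095263, -0.00179359, -0.00104066,
        0.00098257,  0.00063097]), 'tau': array([ 1.42638339e-03, -5.21648419e+01, -1.22561210e-02, -2.44364440e+01,
       -5.67386951e-02,  1.42057988e-02,  5.68021551e-05]), 'ee_pos': array([0.16441534, 0.62833714, 0.213739  ]), 'tcp_rot': array([ 1.27607925e-01,  9.91824382e-01, -7.82041018e-04, -4.44105026e-05]), 'contact_force': array([ 0.99367451, -0.30434295, -0.66764852]), 'moment': array([-0.02848173,  0.00079906,  0.01260375]), 'grasp_force': 0.0, 'opening': 0.0920001058135067} -0.0187
```

View pics/scene0.png

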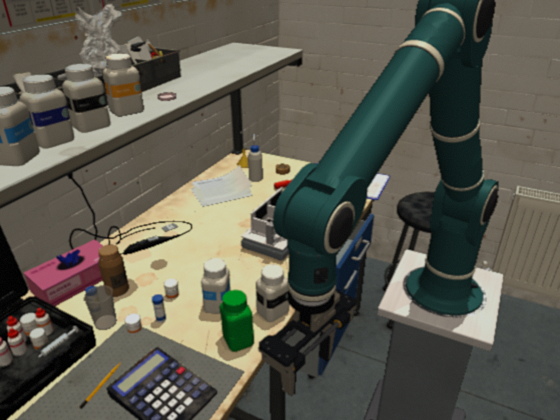

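View pics/top0.png

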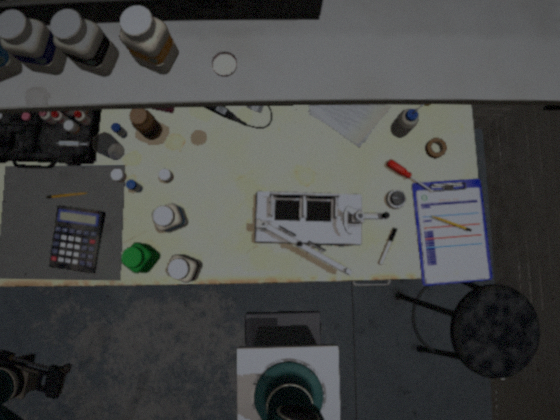

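The top view shows the white bottles at about (167,217) and (182,267), the green decoy at (140,257), the shaker at about (255–362,190–243) with the gate open, and the knob at about (385,215). I'll enlarge the top view to measure these.

```bash
cat > h.py <<'E'
from station import ctrl, snapshot
import cv2,numpy as np
def ray(s,p):
    E=s["extrinsics"];R,t=E[:3,:3],E[:3,3]
    u=cv2.undistortPoints(np.array([[p]],float),s["mtx"],np.array(s["dist"],float))[0,0]
    return -R.T@t, R.T@np.array([u[0],-u[1],-1])
def at(s,p,z):
    c,d=ray(s,p); return c+d*(z-c[2])/d[2]
def proj(s,P):
    E=s["extrinsics"];q=(E[:3,:3]@np.atleast_2d(P).T).T+E[:3,3]
    return cv2.projectPoints(q*[1,-1,-1],np.zeros(3),np.zeros(3),s["mtx"],np.array(s["dist"],float))[0][:,0]
def crop(s,name,x0,y0,w,h,k):
    f=s["frame"][y0:y0+h,x0:x0+w,::-1].astype(float)
    f=np.clip(f*1.5,0,255).astype(np.uint8)
    cv2.imwrite(name,cv2.resize(f,None,fx=k,fy=k,interpolation=cv2.INTER_CUBIC))
E
python3 - <<'E'
from h import *
s=snapshot("top"); crop(s,"pics/t1.png",120,180,280,110,2.85)
crop(s,"pics/t2.png",245,180,155,105,5.0)
crop(s,"pics/t3.png",110,155,110,135,4.4)
E
```

```text
(no output)
```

View pics/t2.png

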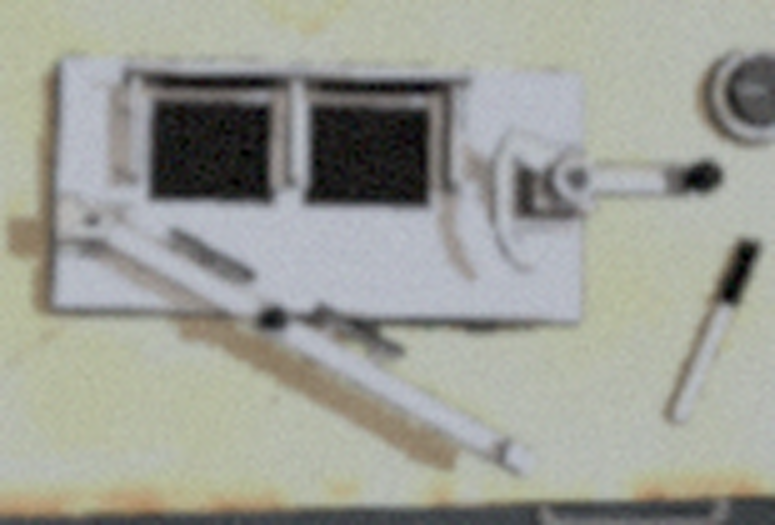

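View pics/t3.png

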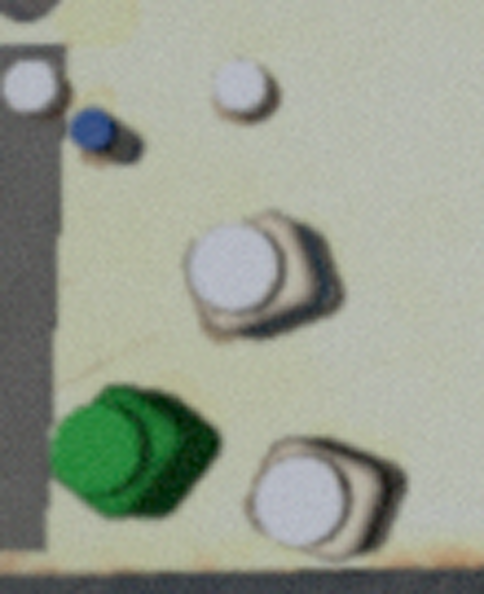

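```bash
cat > fit.py <<'E'
from h import *
S={n:snapshot(n) for n in("scene","top")}
top=S["top"]
# shaker
px=np.array([[60,58],[580,72],[580,322],[52,310]])/5+[245,180]
P=np.array([at(top,p,.052) for p in px]); print("corners",P.round(3).tolist())
c=P.mean(0); ax=(P[0]+P[1]-P[2]-P[3])/2; ay=(P[0]+P[3]-P[1]-P[2])/2
print("shaker",c.round(4),"len",np.linalg.norm(ax),np.linalg.norm(ay),"yaw",np.degrees(np.arctan2(ax[1],ax[0])),np.degrees(np.arctan2(-ay[0],ay[1])))
q=lambda x,y:np.array([x,y])/5+[245,180]
for n,p,z in(("hingepin",q(92,219),.114),("post",q(272,316),.158),("keeper",q(505,452),.136),("knob",q(706,176),.178),("campivot",q(578,178),.143)):
    print(n,at(top,p,z).round(4))
G={}
for n,s in S.items():
    g=cv2.GaussianBlur(s["frame"].astype(np.float32),(0,0),1.0)
    G[n]=np.sqrt((cv2.Sobel(g,-1,1,0)**2+cv2.Sobel(g,-1,0,1)**2).sum(2))
    G[n]=np.minimum(G[n],np.percentile(G[n],97))
def rr(w,h,r,z):
    a=np.linspace(0,np.pi/2,6);o=[]
    for k,(sx,sy) in enumerate(((1,1),(-1,1),(-1,-1),(1,-1))):
        o+=[[sx*(w/2-r)+r*np.cos(t+k*np.pi/2),sy*(h/2-r)+r*np.sin(t+k*np.pi/2),z] for t in a]
    return np.array(o)
body=np.vstack([rr(.068,.08,.012,0),rr(.068,.08,.012,.115)])
t=np.linspace(0,2*np.pi,40);cap=np.c_[.03*np.cos(t),.03*np.sin(t),0*t+.143]
def contours(s,x,y,a):
    R=np.array([[np.cos(a),-np.sin(a),0],[np.sin(a),np.cos(a),0],[0,0,1]])
    out=[]
    for M in(body,cap):
        out.append(cv2.convexHull(proj(s,M@R.T+[x,y,0]).astype(np.float32))[:,0])
    return out
def score(v,names=("scene","top")):
    tot=0
    for n in names:
        for c in contours(S[n],*v):
            d=np.vstack([c,c[:1]]);L=np.r_[0,np.cumsum(np.linalg.norm(np.diff(d,axis=0),axis=1))]
            u=np.linspace(0,L[-1],120);p=np.c_[np.interp(u,L,d[:,0]),np.interp(u,L,d[:,1])].astype(np.float32)
            tot+=cv2.remap(G[n],p[:,0],p[:,1],cv2.INTER_LINEAR).mean()
    return tot
from scipy.optimize import minimize
vis=cv2.resize(top["frame"][155:290,110:220,::-1],None,fx=4,fy=4)
vs=S["scene"]["frame"][:,:,::-1].copy();vs=cv2.resize(vs[240:350,180:310],None,fx=4,fy=4)
for nm,p in(("b1",(163.4,215.9)),("b2",(178.4,268.9))):
    c0=at(top,p,.143); res=[]
    for a in np.radians(np.arange(-90,90,5)):
        m=minimize(lambda v:-score(v),[c0[0],c0[1],a],method="Nelder-Mead",options=dict(initial_simplex=[[c0[0]+i,c0[1]+j,a+k] for i,j,k in((0,0,0),(.006,0,0),(0,.006,0),(0,0,.08))]))
        if np.hypot(*(m.x[:2]-c0[:2]))<.012: res.append((m.fun,*m.x[:2],np.degrees(m.x[2])))
    res.sort(); print(nm,c0.round(4))
    for r in res[:8]:print(np.round(r,4))
    b=res[0]
    for c in contours(top,b[1],b[2],np.radians(b[3])): cv2.polylines(vis,[np.int32((c-[110,155]+.5)*4)],True,(0,0,255),1)
    for c in contours(S["scene"],b[1],b[2],np.radians(b[3])): cv2.polylines(vs,[np.int32((c-[180,240]+.5)*4)],True,(0,0,255),1)
h=max(vis.shape[0],vs.shape[0]);k=np.zeros((h,vis.shape[1]+vs.shape[1],3),np.uint8);k[:vis.shape[0],:vis.shape[1]]=vis;k[:vs.shape[0],vis.shape[1]:]=vs
k=cv2.resize(k,None,fx=.8,fy=.8)
cv2.imwrite("pics/fit.png",k);print(k.shape)
E
python3 fit.py
```

```text
corners [[0.632, 0.084, 0.052], [0.617, -0.239, 0.052], [0.461, -0.232, 0.052], [0.476, 0.091, 0.052]]
shaker [ 0.5464 -0.074   0.052 ] len 0.15552462459430313 0.32371407242690764 yaw -2.6770343018235065 -2.640514917888745
hingepin [0.526  0.0646 0.114 ]
post [ 0.4657 -0.0358  0.158 ]
keeper [ 0.3863 -0.1676  0.136 ]
knob [ 0.5371 -0.2791  0.178 ]
campivot [ 0.541  -0.2147  0.143 ]
b1 [0.5519 0.3488 0.143 ]
[-6.25941e+02  5.53400e-01  3.54000e-01  2.26106e+01]
[-6.259352e+02  5.534000e-01  3.539000e-01  2.263790e+01]
[-6.259164e+02  5.533000e-01  3.540000e-01  2.262900e+01]
[-6.259108e+02  5.534000e-01  3.539000e-01  2.264580e+01]
[-6.258667e+02  5.534000e-01  3.539000e-01  2.263770e+01]
[-6.258607e+02  5.534000e-01  3.539000e-01  2.266850e+01]
[-6.258552e+02  5.534000e-01  3.540000e-01  2.259630e+01]
[-6.258264e+02  5.533000e-01  3.539000e-01  2.243910e+01]
b2 [0.4012 0.3051 0.143 ]
[-7.113315e+02  3.991000e-01  3.098000e-01  7.252030e+01]
[-7.112484e+02  3.990000e-01  3.099000e-01  7.279290e+01]
[-7.112144e+02  3.991000e-01  3.099000e-01  7.279640e+01]
[-7.111685e+02  3.991000e-01  3.097000e-01  7.271050e+01]
[-7.111292e+02  3.990000e-01  3.098000e-01  7.274980e+01]
[-7.111049e+02  3.992000e-01  3.098000e-01  7.259310e+01]
[-7.110008e+02  3.991000e-01  3.099000e-01  7.292880e+01]
[-7.106215e+02  3.988000e-01  3.098000e-01  7.234940e+01]
(432, 768, 3)
```

View pics/fit.png

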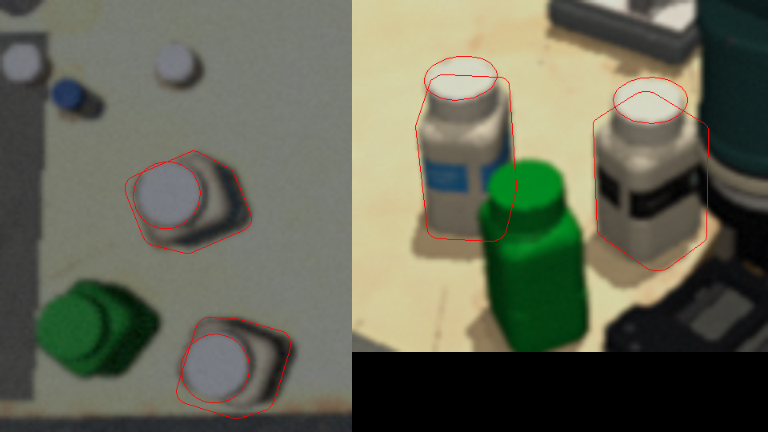

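```bash
python3 - <<'E'
src=open('fit.py').read().split("from scipy")[0]
exec(src)
from scipy.optimize import minimize
ring=np.c_[.028*np.cos(t),.028*np.sin(t),0*t+.12]
caps=np.vstack([cap,cap-[0,0,.02]])
def setb(h):
    global body; body=np.vstack([rr(.068,.08,.012,0),rr(.068,.08,.012,h),ring])
for nm,c0 in(("b1",(.553,.352)),("b2",(.400,.308))):
    for h in(.085,.09,.095,.1,.105,.11):
        setb(h);best=None
        for a in np.radians(np.arange(-90,90,7.5)):
            m=minimize(lambda v:-score(v),[*c0,a],method="Nelder-Mead",options=dict(initial_simplex=[[c0[0]+i,c0[1]+j,a+k] for i,j,k in((0,0,0),(.006,0,0),(0,.006,0),(0,0,.08))]))
            if np.hypot(*(m.x[:2]-c0))<.012 and(best is None or m.fun<best[0]):best=(m.fun,*m.x[:2],np.degrees(m.x[2]))
        alt=minimize(lambda v:-score(v),[best[1],best[2],np.radians(best[3]+90)],method="Nelder-Mead")
        print(nm,h,np.round(best,4),"alt",round(alt.fun,1),alt.x.round(3))
# shaker bays
for n,p in(("matL",q(212,150)),("matR",q(368,155))):print(n,at(top,p,.052).round(4))
print("midwall top",at(top,q(296,95),.102),at(top,q(293,185),.102)); print("back wall top front edge?",at(top,q(210,80),.122),at(top,q(370,84),.122),"floor/back",at(top,q(210,95),.052))
print("timer",at(top,q(748,95),.039),"pen",at(top,q(680,410),.01),at(top,q(748,245),.01),"cam",ray(top,(280,210))[0])
E
```

```text
corners [[0.632, 0.084, 0.052], [0.617, -0.239, 0.052], [0.461, -0.232, 0.052], [0.476, 0.091, 0.052]]
shaker [ 0.5464 -0.074   0.052 ] len 0.15552462459430313 0.32371407242690764 yaw -2.6770343018235065 -2.640514917888745
hingepin [0.526  0.0646 0.114 ]
post [ 0.4657 -0.0358  0.158 ]
keeper [ 0.3863 -0.1676  0.136 ]
knob [ 0.5371 -0.2791  0.178 ]
campivot [ 0.541  -0.2147  0.143 ]
b1 0.085 [-6.403317e+02  5.531000e-01  3.549000e-01  2.060010e+01] alt -597.5 [0.553 0.355 2.221]
b1 0.09 [-6.468373e+02  5.530000e-01  3.552000e-01 -1.584041e+02] alt -592.4 [ 0.552  0.355 -0.923]
b1 0.095 [-6.494672e+02  5.530000e-01  3.550000e-01  2.174460e+01] alt -589.8 [0.552 0.355 2.223]
b1 0.1 [-6.519231e+02  5.530000e-01  3.548000e-01  2.189530e+01] alt -584.2 [0.553 0.355 2.23 ]
b1 0.105 [-6.477413e+02  5.531000e-01  3.547000e-01  2.233730e+01] alt -576.7 [0.553 0.355 2.248]
b1 0.11 [-6.372089e+02  5.528000e-01  3.546000e-01 -1.572223e+02] alt -563.1 [ 0.553  0.356 -0.891]
b2 0.085 [-7.234037e+02  3.998000e-01  3.115000e-01  6.305330e+01] alt -710.0 [0.401 0.312 2.385]
b2 0.09 [-7.283611e+02  3.9
[... 222 characters left out ...]
49880e+01] alt -714.6 [0.401 0.311 2.569]
b2 0.105 [-7.243933e+02  3.992000e-01  3.108000e-01  7.101280e+01] alt -708.7 [0.401 0.311 2.573]
b2 0.11 [-7.129601e+02  3.990000e-01  3.107000e-01  7.114190e+01] alt -694.0 [0.401 0.312 3.116]
matL [ 0.5724 -0.0087  0.052 ]
matR [ 0.5673 -0.1049  0.052 ]
midwall top [ 0.598261   -0.05748598  0.102     ] [ 0.54460826 -0.05410644  0.102     ]
back wall top front edge? [ 0.60519362 -0.00585631  0.122     ] [ 0.60098115 -0.09940361  0.122     ] floor/back [ 0.60662055 -0.00831266  0.052     ]
timer [ 0.60188433 -0.34871289  0.039     ] pen [ 0.40538564 -0.30290222  0.01      ] [ 0.50902566 -0.35224006  0.01      ] cam [0.42524683 0.03893615 1.28785772]
```

```bash
python3 - <<'E'
src=open('fit.py').read().split("from scipy")[0]
import io,contextlib
with contextlib.redirect_stdout(io.StringIO()): exec(src)
from scipy.optimize import minimize
ring=np.c_[.028*np.cos(t),.028*np.sin(t),0*t+.12]
body=np.vstack([rr(.068,.08,.012,0),rr(.068,.08,.012,.1),ring])
c0=at(top,(131.6,257.3),.143)[:2];print(c0)
r=[]
for a in np.radians(np.arange(-90,90,7.5)):
    m=minimize(lambda v:-score(v),[*c0,a],method="Nelder-Mead",options=dict(initial_simplex=[[c0[0]+i,c0[1]+j,a+k] for i,j,k in((0,0,0),(.006,0,0),(0,.006,0),(0,0,.08))]))
    r.append((m.fun,*m.x[:2],np.degrees(m.x[2])))
r.sort();print(np.round(r[:3],3))
E
```

```text
[0.43599946 0.43841142]
[[-8.78457e+02  4.36000e-01  4.41000e-01  4.63290e+01]
 [-8.78420e+02  4.36000e-01  4.41000e-01  4.61860e+01]
 [-8.78402e+02  4.36000e-01  4.41000e-01  4.63210e+01]]
```

>>> {"api": "arm_command", "payload": {"moves": "-1 24 -32 0 -1; -1 24 -32 0 -1; -1 24 -32 0 -1; -1 24 -32 0 -1; -1 24 -32 0 -1; -1 24 -32 0 -1; -1 24 -32 0 0; -1 24 -32 0 0; -1 24 -32 0 0; -1 19 -29 0 0; -1 0 0 0 0; -1 0 0 0 0", "force": 25}}

```text
t: 1.65
ee_pos: [0.3998, 0.3115, 0.2148]
tcp_rot: [0.18, 0.984, 0.0, 0.0]
contact_force: [0.6, -0.0, -0.0]
opening: 0.0918
grasp_force: 0.0
```

>>> {"api": "arm_command", "payload": {"moves": "-1 0 0 -30 0; -1 0 0 -30 0; -1 0 0 -25 0; -1 0 0 -20 0; -1 0 0 -20 0; -1 0 0 -15 0; -1 0 0 0 0"}}

```text
t: 2.35
ee_pos: [0.3973, 0.3124, 0.0727]
tcp_rot: [0.178, 0.984, -0.001, -0.001]
contact_force: [0.1, -0.6, -0.4]
opening: 0.0916
grasp_force: 0.0
```

>>> {"api": "arm_command", "payload": {"moves": "0.2 0 0 0 0; 0.4 0 0 0 0; 0.6 0 0 0 0; 0.8 0 0 0 0; 0.8 0 0 0 0; 0.8 0 0 0 0; 0.8 0 0 0 0"}}

```text
t: 3.05
ee_pos: [0.3995, 0.3122, 0.0752]
tcp_rot: [0.179, 0.984, 0.0, 0.0]
contact_force: [-2.4, -1.1, 6.0]
opening: 0.079
grasp_force: 24.8
```

>>> {"api": "arm_command", "payload": {"moves": "0.8 0 0 10 0; 0.8 0 0 25 0; 0.8 0 0 30 0; 0.8 0 0 40 0; 0.8 0 0 40 0; 0.8 0 0 35 0; 0.8 0 0 5 0; 0.8 0 0 0 0"}}

```text
t: 3.85
ee_pos: [0.3997, 0.312, 0.2601]
tcp_rot: [0.179, 0.984, 0.001, 0.001]
contact_force: [-0.1, -0.7, -3.7]
opening: 0.0785
grasp_force: 24.7
```

>>> {"api": "arm_command", "payload": {"moves": "0.8 5 -10 0 2; 0.8 10 -20 0 2; 0.8 17 -31 0 2; 0.8 20 -37 0 2; 0.8 20 -37 0 2; 0.8 20 -37 0 2; 0.8 20 -37 0 2; 0.8 20 -37 0 2; 0.8 17 -31 0 2; 0.8 12 -26 0 0; 0.8 7 -17 0 0; 0.8 0 0 0 0"}}

```text
t: 5.05
ee_pos: [0.5667, -0.0119, 0.2568]
tcp_rot: [0.026, 1.0, -0.001, -0.002]
contact_force: [-1.1, 0.1, -3.7]
opening: 0.0784
grasp_force: 24.7
```

```bash
python3 - <<'E'
from h import *
print(ctrl.read_state()["ee_pos"])
S=snapshot("scene");T=snapshot("top")
crop(S,"pics/a.png",200,130,130,170,3);crop(T,"pics/b.png",230,170,150,190,2.68)
a=cv2.imread("pics/a.png");b=cv2.imread("pics/b.png");h=min(len(a),len(b));cv2.imwrite("pics/v6.png",np.hstack([a[:h],b[:h]]))
E
```

```text
[ 0.56671964 -0.01189625  0.25675819]
```

View pics/v6.png

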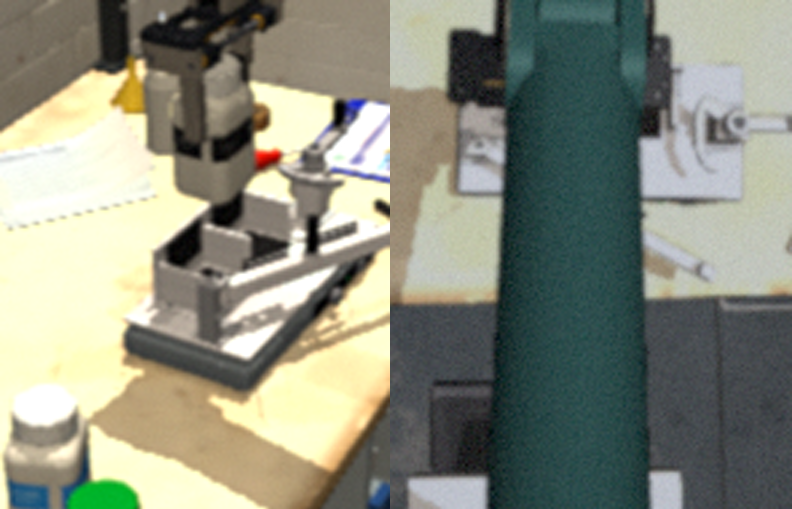

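The scene view shows bottle b held upright above the left bay, at about (215,130) in the crop. In the top view the arm hides it. I'll lower it in stages.

>>> {"api": "arm_command", "payload": {"moves": "0.8 1 4 -20 0; 0.8 0 0 -30 0; 0.8 0 0 -15 0; 0.8 0 0 -10 0; 0.8 0 0 -10 0; 0.8 0 0 -8 0; 0.8 0 0 0 0"}}

```text
t: 5.85
ee_pos: [0.5677, -0.0038, 0.1656]
tcp_rot: [0.023, 1.0, -0.0, -0.001]
contact_force: [-1.5, -0.3, -3.3]
opening: 0.0788
grasp_force: 24.7
```

```bash
python3 - <<'E'
from h import *
S=snapshot("scene");T=snapshot("top")
crop(S,"pics/v7.png",225,150,110,110,5)
E
```

```text
(no output)
```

View pics/v7.png

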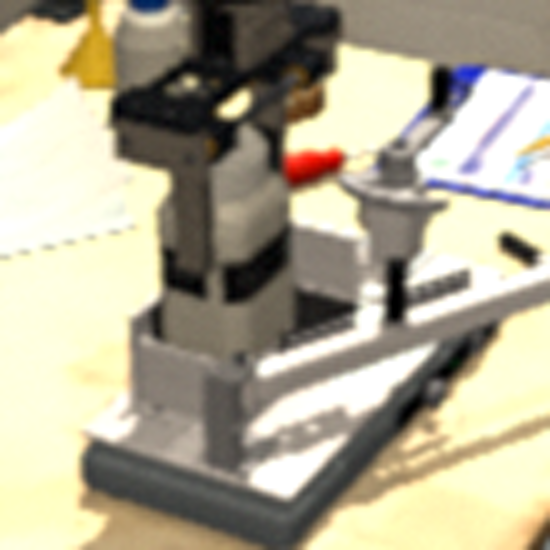

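The bottle's base is now inside the left bay, below the wall tops, and there is no contact force. I'll lower it the rest of the way.

>>> {"api": "arm_command", "payload": {"moves": "0.8 0 -3 -10 0; 0.8 0 0 -10 0; 0.8 0 0 -8 0; 0.8 0 0 -5 0; 0.8 0 0 -3 0; 0.8 0 0 0 0"}}

```text
t: 6.55
ee_pos: [0.5684, -0.0072, 0.13]
tcp_rot: [0.023, 1.0, -0.0, -0.0]
contact_force: [-1.2, 0.3, -2.5]
opening: 0.0787
grasp_force: 24.7
```

>>> {"api": "arm_command", "payload": {"moves": "0.8 0 0 -2 0; 0.8 0 0 -2 0; 0.8 0 0 0 0; 0.8 2 0 0 0; 0.8 1 0 0 0; 0.8 0 0 0 0"}}

```text
t: 7.15
ee_pos: [0.5688, -0.0076, 0.1277]
tcp_rot: [0.023, 1.0, 0.0, -0.003]
contact_force: [-14.0, -0.4, 12.4]
opening: 0.0782
grasp_force: 24.9
```

>>> {"api": "arm_command", "payload": {"moves": "0.8 -2 0 1 0; 0.4 0 0 0 0; -0.2 0 0 0 0; -1 0 0 0 0; -1 0 0 0 0; -1 0 0 0 0; -1 0 0 5 0; -1 0 0 30 0; -1 0 0 40 0; -1 0 0 30 0"}}

```text
t: 8.15
ee_pos: [0.5704, -0.0072, 0.2351]
tcp_rot: [0.023, 1.0, 0.0, 0.001]
contact_force: [0.3, 0.7, 0.0]
opening: 0.0918
grasp_force: 0.0
```

```bash
python3 -c "
from h import *
s=ctrl.read_state();print(s['qpos'],s['ee_pos'],s['opening'])"
```

```text
[-0.3489586   0.31547005  0.37515355  1.80368281 -0.13200578  1.04432606
  1.5997653 ] [ 0.57037036 -0.00724562  0.23514481] 0.09178019566151045
```

>>> {"api": "arm_command", "payload": {"moves": "-1 0 15 5 -4; -1 -1 30 0 -6; -1 -2 40 0 -7; -1 -2 40 0 -7; -1 -2 40 0 -7; -1 -2 40 0 -7; -1 -2 40 0 -7; -1 -2 40 0 -7; -1 -2 40 0 -7; -1 -2 30 0 -6; -1 0 7 -5 0; -1 0 0 0 0"}}

```text
t: 9.35
ee_pos: [0.5518, 0.3558, 0.2317]
tcp_rot: [0.555, 0.832, -0.001, -0.0]
contact_force: [1.0, -0.7, -0.7]
opening: 0.0917
grasp_force: 0.0
```

>>> {"api": "arm_command", "payload": {"moves": "-1 0 0 -30 0; -1 0 0 -35 0; -1 0 0 -35 0; -1 0 0 -30 0; -1 0 0 -20 0; -1 0 0 -7 0; -1 0 0 0 0; -1 0 0 0 0"}}

```text
t: 10.15
ee_pos: [0.5537, 0.3542, 0.077]
tcp_rot: [0.557, 0.83, 0.001, 0.001]
contact_force: [0.6, 0.1, -0.1]
opening: 0.0919
grasp_force: 0.0
```

>>> {"api": "arm_command", "payload": {"moves": "0.2 0 0 0 0; 0.4 0 0 0 0; 0.6 0 0 0 0; 0.8 0 0 0 0; 0.8 0 0 0 0; 0.8 0 0 0 0; 0.8 0 0 0 0"}}

```text
t: 10.85
ee_pos: [0.5529, 0.3551, 0.0763]
tcp_rot: [0.557, 0.831, 0.0, 0.0]
contact_force: [-0.4, -0.2, 5.3]
opening: 0.0676
grasp_force: 24.9
```

>>> {"api": "arm_command", "payload": {"moves": "0.8 0 0 10 0; 0.8 0 0 30 0; 0.8 0 0 45 0; 0.8 0 0 45 0; 0.8 0 0 45 0; 0.8 0 0 35 0; 0.8 0 0 20 0; 0.8 0 0 0 0"}}

```text
t: 11.65
ee_pos: [0.5535, 0.3552, 0.3086]
tcp_rot: [0.557, 0.831, 0.002, 0.001]
contact_force: [0.1, -0.4, -3.7]
opening: 0.0678
grasp_force: 24.8
```

>>> {"api": "arm_command", "payload": {"moves": "0.8 0 -15 0 0; 0.8 1 -30 0 -3; 0.8 1 -45 0 -3; 0.8 1 -48 0 -3; 0.8 1 -48 0 -3; 0.8 1 -48 0 -3; 0.8 1 -48 0 -3; 0.8 1 -48 0 -3; 0.8 1 -48 0 -3; 0.8 1 -45 0 -1; 0.8 1 -30 0 0; 0.8 0 -6 0 0"}}

```text
t: 12.85
ee_pos: [0.5596, -0.1103, 0.3036]
tcp_rot: [0.726, 0.687, -0.002, -0.001]
contact_force: [-1.2, 0.4, -4.8]
opening: 0.0678
grasp_force: 24.8
```

>>> {"api": "arm_command", "payload": {"moves": "0.8 0 0 0 0; 0.8 0 0 0 0"}}

```text
t: 13.05
ee_pos: [0.5616, -0.1029, 0.3042]
tcp_rot: [0.723, 0.691, -0.001, -0.001]
contact_force: [0.5, 0.7, -3.9]
opening: 0.0678
grasp_force: 24.8
```

>>> {"api": "arm_command", "payload": {"moves": "0.8 0 -1 -25 0; 0.8 0 0 -35 0; 0.8 0 0 -30 0; 0.8 0 0 -20 0; 0.8 0 0 -10 0; 0.8 0 0 -5 0; 0.8 0 0 -5 0; 0.8 0 0 0 0; 0.8 0 0 0 0"}}

```text
t: 13.95
ee_pos: [0.563, -0.1052, 0.1764]
tcp_rot: [0.723, 0.691, 0.001, 0.0]
contact_force: [0.3, -0.6, -4.0]
opening: 0.068
grasp_force: 24.8
```

```bash
python3 - <<'E'
from h import *
S=snapshot("scene");crop(S,"pics/v8.png",225,140,120,120,5)
E
```

```text
(no output)
```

View pics/v8.png

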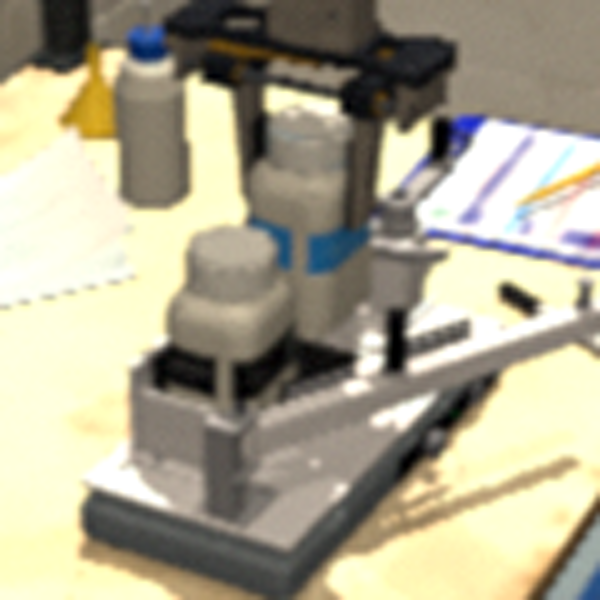

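Bottle b stands seated in the left bay, and bottle a is above the right bay at about (310,290) in the crop. I'll lower it.

>>> {"api": "arm_command", "payload": {"moves": "0.8 0 1 -10 0; 0.8 0 0 -10 0; 0.8 0 0 -5 0; 0.8 0 0 -5 0; 0.8 0 0 0 0"}}

```text
t: 14.5
ee_pos: [0.5619, -0.1042, 0.1446]
tcp_rot: [0.723, 0.69, -0.001, -0.001]
contact_force: [-0.5, -0.6, -5.4]
opening: 0.068
grasp_force: 24.8
```

>>> {"api": "arm_command", "payload": {"moves": "0.8 0 0 -7 0; 0.8 0 0 -5 0; 0.8 0 0 -4 0; 0.8 0 0 -2 0; 0.8 0 0 0 0; 0.8 0 0 0 0"}}

```text
t: 15.1
ee_pos: [0.5624, -0.1044, 0.1283]
tcp_rot: [0.723, 0.69, 0.0, -0.0]
contact_force: [-2.7, 1.1, 5.9]
opening: 0.068
grasp_force: 24.9
```

>>> {"api": "arm_command", "payload": {"moves": "0.8 2 0 0 0; 0.8 2 0 0 0; 0.8 0 0 0 0; 0.8 0 0 0 0"}}

```text
t: 15.5
ee_pos: [0.5644, -0.105, 0.1282]
tcp_rot: [0.724, 0.69, -0.001, -0.002]
contact_force: [-7.7, -0.7, 10.1]
opening: 0.0676
grasp_force: 24.9
```

>>> {"api": "arm_command", "payload": {"moves": "0.8 0 0 1 0; 0.4 0 0 0 0; -0.2 0 0 0 0; -1 0 0 0 0; -1 0 0 0 0; -1 0 0 0 0; -1 0 0 10 0; -1 0 0 30 0; -1 0 0 40 0; -1 0 0 40 0; -1 0 0 10 0; -1 0 0 0 0"}}

```text
t: 16.7
ee_pos: [0.5676, -0.1044, 0.2609]
tcp_rot: [0.723, 0.691, 0.002, 0.001]
contact_force: [0.9, 0.7, -0.5]
opening: 0.0918
grasp_force: 0.0
```

>>> {"api": "arm_command", "payload": {"moves": "1 -10 5 0 0; 1 -25 12 0 0; 1 -35 16 0 0; 1 -35 16 0 0; 1 -25 13 0 0; 1 -13 6 0 0; 1 0 0 -30 0; 1 0 0 -40 0; 1 0 0 -35 0; 1 0 0 -25 0; 1 0 0 -8 0; 1 0 0 0 0"}}

```text
t: 17.9
ee_pos: [0.4216, -0.0362, 0.1193]
tcp_rot: [0.723, 0.69, -0.002, -0.001]
contact_force: [-0.3, 0.5, 1.4]
opening: 0.0003
grasp_force: 0.0
```

>>> {"api": "arm_command", "payload": {"moves": "1 5 0 4 0; 1 8 0 0 0; 1 8 -2 0 0; 1 8 -3 0 0; 1 7 -3 0 0; 1 7 -3 0 0; 1 6 -3 0 0; 1 5 -2 0 0; 1 4 -1 0 0; 1 0 0 0 0"}}

```text
t: 18.9
ee_pos: [0.4827, -0.0534, 0.1248]
tcp_rot: [0.723, 0.691, 0.0, 0.001]
contact_force: [-0.5, 0.1, -0.1]
opening: 0.0002
grasp_force: 0.1
```

>>> {"api": "arm_command", "payload": {"moves": "1 2 0 0 0; 1 2 0 0 0; 1 2 0 0 0; 1 0 0 0 0"}}

```text
t: 19.3
ee_pos: [0.4875, -0.0535, 0.1244]
tcp_rot: [0.723, 0.69, -0.0, 0.0]
contact_force: [-2.3, -1.0, -0.1]
opening: 0.0004
grasp_force: 1.1
```

>>> {"api": "arm_command", "payload": {"moves": "1 2 0 0 0; 1 2 0 0 0; 1 0 0 0 0"}}

```text
t: 19.6
ee_pos: [0.4913, -0.0534, 0.1244]
tcp_rot: [0.723, 0.69, -0.0, -0.0]
contact_force: [-4.1, -2.2, -0.1]
opening: 0.0005
grasp_force: 1.7
```

```bash
python3 - <<'E'
from h import *
print(ctrl.read_state()["ee_pos"],ctrl.read_state()["contact_force"])
T=snapshot("top");crop(T,"pics/v9.png",245,180,155,105,5)
E
```

```text
[ 0.49130946 -0.05336784  0.12437408] [-4.11351588 -2.18256983 -0.10755128]
```

View pics/v9.png

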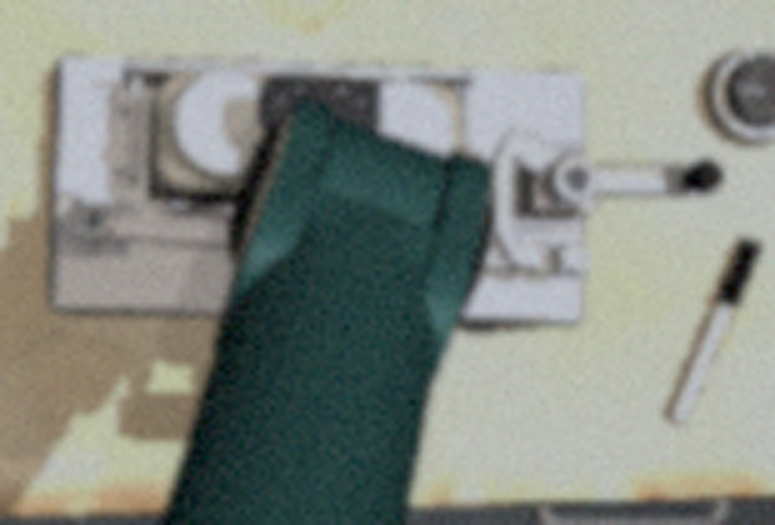

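```bash
python3 - <<'E'
from h import *
T=snapshot("top")
k=at(T,np.array([555,257])/5+[245,180],.136);h=np.array([.526,.0646]);d=k[:2]-h
print(k,np.hypot(*d),np.arctan2(-d[0],-d[1])-np.radians(2.65))
E
```

```text
[ 0.49646521 -0.20088947  0.136     ] 0.26712723828788426 0.06453979314096595
```

>>> {"api": "arm_command", "payload": {"moves": "1 1 0 0 0; 1 1 0 0 0; 1 1 0 0 0; 1 0 0 0 0"}}

```text
t: 20.1
ee_pos: [0.4931, -0.0534, 0.1243]
tcp_rot: [0.723, 0.69, -0.001, -0.001]
contact_force: [-7.4, -2.9, 2.7]
opening: 0.0006
grasp_force: 3.7
```

>>> {"api": "arm_command", "payload": {"moves": "1 1 0 0 0; 1 1 0 0 0; 1 0 0 0 0"}}

```text
t: 20.4
ee_pos: [0.494, -0.0536, 0.1243]
tcp_rot: [0.724, 0.69, -0.002, -0.002]
contact_force: [-10.7, -3.4, 5.2]
opening: 0.0002
grasp_force: 5.3
```

>>> {"api": "arm_command", "payload": {"moves": "1 1 0 0 0; 1 1 0 0 0; 1 0 0 0 0; 1 0 0 0 0"}}

```text
t: 20.8
ee_pos: [0.4947, -0.0537, 0.1242]
tcp_rot: [0.724, 0.69, -0.002, -0.003]
contact_force: [-14.1, -4.0, 10.0]
opening: 0.0003
grasp_force: 7.4
```

>>> {"api": "arm_command", "payload": {"moves": "1 -8 0 0 0; 1 -20 0 0 0; 1 -5 0 30 0; 0 0 -10 40 0; 0 10 -30 30 0; 0 16 -40 0 0; 0 16 -40 0 0; 0 16 -40 0 0; 0 14 -40 0 0; 0 3 -20 0 0; 0 0 -6 0 0; 0 0 0 0 0"}}

```text
t: 22.0
ee_pos: [0.541, -0.2793, 0.2247]
tcp_rot: [0.724, 0.69, 0.0, 0.0]
contact_force: [-0.8, -0.2, -0.4]
opening: 0.0459
grasp_force: 0.0
```

```bash
python3 - <<'E'
from h import *
print(ctrl.read_state()["ee_pos"])
T=snapshot("top");S=snapshot("scene")
crop(T,"pics/a.png",245,180,155,105,2.6);crop(S,"pics/b.png",240,140,130,100,3.0)
a=cv2.imread("pics/a.png");b=cv2.imread("pics/b.png");h=min(len(a),len(b));cv2.imwrite("pics/v10.png",np.hstack([a[:h],b[:h]]))
E
```

```text
[ 0.54099231 -0.2792777   0.22467561]
```

View pics/v10.png

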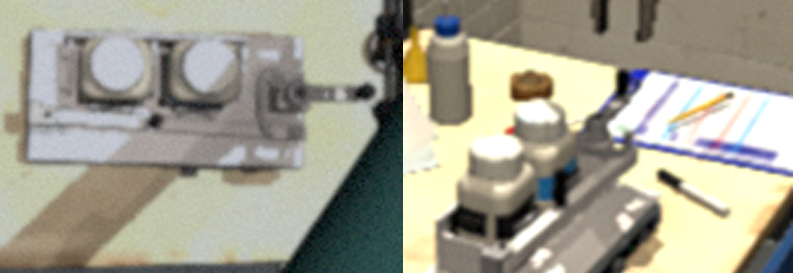

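Both bottles are in their bays and the gate is shut against them. The knob is at about (372,92) in the top crop. I'll check by projection where the TCP sits relative to it.

```bash
python3 - <<'E'
from h import *
T=snapshot("top")
for P in([.538,-.280,.178],[.541,-.279,.225],[.60,-.279,.32],[.45,-.279,.32]):print(P,(proj(T,np.array(P))[0]-[245,180])*2.6)
k=at(T,np.array([372,92])/2.6+[245,180],.178);print(k)
p=at(T,np.array([156,120])/2.6+[245,180],.158);h=np.array([.526,.0646]);d=p[:2]-h;print(p,np.arctan2(-d[0],-d[1])-np.radians(2.65))
# dark blob centroid near knob
g=cv2.cvtColor(T["frame"],cv2.COLOR_RGB2GRAY);print(g[208:223,374:398])
E
```

```text
[0.538, -0.28, 0.178] [367.85621471  90.64552577]
[0.541, -0.279, 0.225] [379.41598584  82.87508843]
[0.6, -0.279, 0.32] [404.81314535   9.47916124]
[0.45, -0.279, 0.32] [414.02770776 168.37224182]
[ 0.53644393 -0.28443277  0.178     ]
[ 0.51307753 -0.05288762  0.158     ] 0.06329844882792643
[[127 130 128 130 130 129 130 129 129 129 131 127 129 125 124 116 102  89
   52  40  33  42  23   3]
 [131 127 129 129 129 130 129 129 131 129 131 129 131 130 129 127 125 107
   62  36  44  48  28   5]
 [127 132 130 126 129 126 131 128 130 131 127 126 126 126 131 130 128 111
   67  41  49  52  24  15]
 [125 127 128 127 126 128 128 126 128 125 118 108 104 113 121 129 128 109
   66  45  51  53  30  17]
 [118 118 114 116 111 111 112 112 111 101  86  68  66  82 100 122 123 111
   63  43  47  53  28  16]
 [109 112 111 105  90  86  85  86  79  61  41  32  32  46  73 108 122 109
   63  46  52  56  30  22]
 [118 118 112  96  76  70  65  57  38  20   5  19  29  29  52  89 121 107
   62  45  49  56  37  20]
 [122 125 119 102  79  66  57  43  24  10   9  15  29  31  45  82 116 108
   64  41  50  55  32  20]
 [125 130 128 113  84  69  66  38  17   8   2   6  26  40  58  94 118 108
   64  40  50  58  32  12]
 [123 126 124 114  88  71  62  50  41  36  31  32  40  64  85 107 111  91
   55  38  46  44  24  15]
 [109 109 111 106  92  78  71  69  73  89  79  71  78  95 102  99  82  63
   35  23  30  30  15   4]
 [113 111 111 112 109 106 105 103 111 116 113 107 113 112 103  72  41  30
   18  16  19  22   8  14]
 [124 127 124 127 124 125 127 124 126 128 125 124 121 101  80  43  15   9
   19  21   9  15  15  17]
 [129 128 128 132 131 130 128 131 129 132 131 128 116  78  42  20   1  16
   13  13  13  16  14  12]
 [132 130 131 129 129 131 127 130 129 132 130 130 116  73  36  14  10   4
   14  14  14  18  10  13]]
```

>>> {"api": "arm_command", "payload": {"moves": "0 -3 -1 -10 0; 0 0 0 -20 0; 0 0 0 -20 0; 0 0 0 -15 0; 0 0 0 -7 0; 0 0 0 0 0", "force": 10}}

```text
t: 22.75
ee_pos: [0.537, -0.2795, 0.1516]
tcp_rot: [0.723, 0.691, -0.0, -0.001]
contact_force: [1.1, 0.2, 0.5]
opening: 0.0456
grasp_force: 0.0
```

>>> {"api": "arm_command", "payload": {"moves": "0.3 0 0 0 0; 0.5 0 0 0 0; 0.7 0 0 0 0; 0.8 0 0 0 0; 0.9 0 0 0 0; 0.9 0 0 0 0"}}

```text
t: 23.35
ee_pos: [0.539, -0.2805, 0.1533]
tcp_rot: [0.723, 0.691, 0.001, 0.002]
contact_force: [5.6, -0.7, 0.2]
opening: 0.0179
grasp_force: 10.0
```

>>> {"api": "arm_command", "payload": {"moves": "0.9 4.5 0 0 3.75; 0.9 4.4 0.1 0 3.75; 0.9 4.4 0.6 0 3.75; 0.9 4.3 0.8 0 3.75; 0.9 4.3 1.1 0 3.75; 0.9 4.3 1.3 0 3.75; 0.9 0 0 0 0", "force": 15}}

```text
t: 24.05
ee_pos: [0.5644, -0.2769, 0.1533]
tcp_rot: [0.575, 0.818, 0.0, 0.001]
contact_force: [2.8, -2.7, 1.9]
opening: 0.018
grasp_force: 15.0
```

>>> {"api": "arm_command", "payload": {"moves": "0.9 4.1 1.7 0 3.75; 0.9 4 1.9 0 3.75; 0.9 3.9 2.2 0 3.75; 0.9 3.8 2.4 0 3.75; 0.9 3.5 2.7 0 3.75; 0.9 3.4 2.8 0 3.75; 0.9 0 0 0 0"}}

```text
t: 24.75
ee_pos: [0.5871, -0.2637, 0.1533]
tcp_rot: [0.405, 0.914, -0.0, 0.001]
contact_force: [4.6, -2.8, 1.9]
opening: 0.0172
grasp_force: 15.0
```

>>> {"api": "arm_command", "payload": {"moves": "0.9 3.2 3.2 0 3.75; 0.9 3 3.3 0 3.75; 0.9 2.8 3.5 0 3.75; 0.9 2.5 3.6 0 3.75; 0.9 2.2 3.8 0 3.75; 0.9 2.1 4 0 3.75; 0.9 0 0 0 0"}}

```text
t: 25.45
ee_pos: [0.6013, -0.2451, 0.1533]
tcp_rot: [0.22, 0.976, -0.002, 0.001]
contact_force: [1.3, -6.2, 2.8]
opening: 0.0174
grasp_force: 15.0
```

>>> {"api": "arm_command", "payload": {"moves": "0.9 1.7 4.1 0 3.75; 0.9 1.5 4.2 0 3.75; 0.9 1.2 4.3 0 3.75; 0.9 0.9 4.3 0 3.75; 0.9 0.6 4.4 0 3.75; 0.9 0.4 4.5 0 3.75; 0.9 0 1 0 0; 0.9 0 0 0 0"}}

```text
t: 26.25
ee_pos: [0.6094, -0.2171, 0.1533]
tcp_rot: [0.025, 1.0, -0.002, 0.002]
contact_force: [5.4, -5.1, 1.0]
opening: 0.0175
grasp_force: 15.0
```

>>> {"api": "arm_command", "payload": {"moves": "0.9 0 1.5 0 0; 0.9 0 1.5 0 0; 0.9 0 1 0 0; 0.9 0 0 0 0"}}

```text
t: 26.65
ee_pos: [0.6098, -0.2142, 0.1534]
tcp_rot: [0.025, 1.0, -0.003, 0.002]
contact_force: [6.1, -7.2, -1.4]
opening: 0.0175
grasp_force: 15.0
```

>>> {"api": "arm_command", "payload": {"moves": "0.9 -1 -1 0 0; 0.5 0 0 0 0; 0.2 0 0 0 0; 0 0 0 0 0; 0 0 0 0 0; 0 0 0 10 0; 0 0 0 30 0; 0 0 0 40 0; 0 0 0 40 0; 0 -30 -30 20 0; 0 -40 -40 0 0; 0 -40 -40 0 0"}}

```text
t: 27.85
ee_pos: [0.506, -0.3129, 0.2944]
tcp_rot: [0.023, 1.0, -0.0, 0.001]
contact_force: [0.4, 0.4, 0.2]
opening: 0.0459
grasp_force: 0.0
```

>>> {"api": "arm_command", "payload": {"moves": "0 -10 -40 0 0; 0 0 -40 0 0; 0 0 -40 0 0; 0 0 0 0 0; 0 0 0 0 0"}}

```text
t: 28.35
ee_pos: [0.4962, -0.4326, 0.2927]
tcp_rot: [0.024, 1.0, 0.0, -0.0]
contact_force: [0.4, 1.0, 0.7]
opening: 0.0458
grasp_force: 0.0
```

```bash
python3 - <<'E'
from h import *
T=snapshot("top");S=snapshot("scene");print(ctrl.read_state()["ee_pos"])
g=cv2.cvtColor(T["frame"],cv2.COLOR_RGB2GRAY)
# expected knob, post, keeper pixels for the locked state; find dark centroids near them
h=np.array([.526,.0646]);ya=np.array([.046,.999])
post=h-.118*ya;kn=np.array([.542,-.213])+.068*np.array([.999,-.046])
for n,P,z in(("post",post,.158),("knob",kn,.178)):
    p=proj(T,np.array([*P,z]))[0];x,y=np.int32(p.round());w=g[y-7:y+8,x-7:x+8].astype(float)
    m=(w<55);ys,xs=np.nonzero(m)
    print(n,p,"dark",m.sum(),end=" ")
    if m.sum():
        c=[x-7+xs.mean(),y-7+ys.mean()];q=at(T,c,z);d=q[:2]-h;print(c,q,np.arctan2(-d[0],-d[1])-np.radians(2.65))
E
```

```text
[ 0.49737665 -0.4305823   0.29275821]
post [305.06087218 223.48979678] dark 56 [np.float64(307.0892857142857), np.float64(220.51785714285714)] [ 0.52882806 -0.05924347  0.158     ] -0.06908299978395498
knob [362.62376913 189.82104531] dark 33 [np.float64(360.06060606060606), np.float64(190.84848484848484)] [ 0.60715078 -0.20873998  0.178     ] -0.3348485953137666
```

```bash
python3 - <<'E'
from h import *
T=snapshot("top")
h=np.array([.526,.0646]);xa=np.array([.999,-.046]);ya=np.array([.046,.999])
f=np.clip(T["frame"].astype(float)*1.5,0,255).astype(np.uint8)[:,:,::-1]
new=cv2.cvtColor(f,cv2.COLOR_BGR2GRAY)
def old(name,k):
    o=cv2.imread(name,0);o=cv2.resize(o,(155,105),interpolation=cv2.INTER_AREA)
    r=np.zeros_like(new);r[180:285,245:400]=o;return r
o=old("pics/a.png",2.6)
print("post old\n",o[218:232,299:313]);print("post new\n",new[218:232,299:313])
print("free end old\n",o[214:240,334:364:2]);print("free end new\n",new[214:240,334:364:2])
k0=proj(T,np.array([*(h-.276*ya),.136]));k1=proj(T,np.array([*(h-.276*(ya*np.cos(.035)+xa*np.sin(.035))),.136]));print("keeper px shut/.035",k0,k1)
E
```

```text
post old
 [[ 95 112 133 137 144 144 119  73  48  55  68  62  55  63]
 [ 97 126 149 155 158 149 117  63  42  53  61  68  58  47]
 [122 143 156 158 157 151 124  89  67  75  79  69  54  51]
 [161 168 165 158 150 151 143 130 121 122 117  95  72  77]
 [185 189 180 160 148 147 148 151 154 153 147 126  99  94]
 [182 187 187 161 133 116 117 129 144 154 153 144 126 115]
 [180 181 176 148 100  73  69  89 109 132 139 140 136 124]
 [176 166 145 112  64  39  41  60  88 121 134 138 139 135]
 [165 145 116  76  40  29  35  58  90 126 141 149 148 142]
 [160 136 103  61  28  25  47  77 107 138 151 153 154 149]
 [152 130 107  87  61  49  66  92 127 147 154 155 155 152]
 [138 125 121 122 118 100 101 111 130 142 145 144 145 145]
 [145 139 142 150 150 140 131 135 138 138 135 136 135 133]
 [161 159 162 164 159 155 152 153 147 148 145 147 144 140]]
post new
 [[ 92 106 125 130 139 141 113  65  51  52  65  53  56  55]
 [ 92 122 141 145 146 142 103  59  35  49  52  62  49  40]
 [113 129 145 141 134 134 108  69  56  62  69  55  52  55]
 [148 156 157 145 121 108  90  79  90 104  95  74  64  90]
 [158 160 161 133
[... 3259 characters left out ...]
148 143 135 130 136 125 121 137 155 180 170 156 130]
 [167 167 168 157 147 141 143 137 140 139 140 151 146 128 114]
 [182 182 182 174 164 151 150 146 146 143 137 133 130 126 111]
 [186 186 189 180 177 171 163 147 146 143 143 141 143 134 123]
 [188 181 181 183 189 181 168 146 140 142 148 144 141 137 125]
 [186 181 185 186 187 183 158 143 144 146 145 145 146 137 125]
 [187 187 185 189 184 172 153 143 147 142 142 146 143 133 117]
 [187 179 183 188 180 163 147 145 144 146 143 145 142 137 119]
 [185 185 187 187 185 157 142 142 144 144 148 142 146 134 121]
 [186 187 185 189 180 151 146 140 142 140 144 149 148 136 120]]
keeper px shut/.035 [[359.27065818 225.47060651]] [[359.20888119 228.82098802]]
```

Since the cam was turned, the gate post has moved back about 1.8 px. That is about 4.7 mm at 118 mm from the hinge, or 0.04 rad. This matches the gate being drawn from pad contact to tight, and the lever points to the back. The arm is clear, so I'll hand the job in.

```bash
python3 -c "
from station import ctrl
print(ctrl.sign_off())"
```

```text
the job is handed in; nothing more can be done
None
```

I handed the job in at about 28 s: both bottles stand in their bays, the gate is shut and drawn up, and the cam is turned to its stop; the hand-in gave no verdict, and I inferred the final clamping from image measurements and forces rather than viewing it.

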